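# Turn the pastry stand so the doughnut faces the customers

## Robot

A 7-joint arm with a two-finger parallel gripper is mounted at the origin on the work surface. World frame = base frame: x ahead of the robot, y to its left, z up, the work surface at z = 0. Lengths are in m, angles in rad, forces in N, time in s.
With the tool pointing down it reaches from about 0.425 to 1.025 m from the base axis. Payload 9.4 kg.
Tool frame: the origin (TCP) lies at the very end of the fingers, on their centre line; the grasp point (between the pads) lies 19 mm behind it (robot.grip_point_offset is the distance from the TCP to the grasp point, in m); x points along the fingers, z is the direction in which the jaws open and shut, and the axes are right-handed (so a half turn about x gives the same grasp; the last joint's range is limited). The gripper opens to 93 mm and grips with 3 to 60 N. Pads are 15 mm wide; open, the fingers measure 128 mm over their backs; the gripper's body (75 mm by 188 mm) begins 65 mm behind the grasp point.
Start: joints at [-1.348, 0.599, -0.003, 1.599, 0.002, 0.943, -0.08], TCP at [0.214, 0.693, 0.219] pointing down, gripper open.
Joint ranges: [-2.57, 2.57], [-0.35, 1.97], [-1.29, 1.29], [0.11, 2.56], [-1.05, 4.19], [0.11, 1.86], [-2.63, 2.63]. Speed limits (rad/s): [2.22, 2.22, 3.01, 3.01, 3.14, 3.14, 3.14].

## Interface

Orientations are given as a unit quaternion [x, y, z, w].
In Python, from plant import robot gives the robot as it stands.
- The arm moves only by the shell command python3 -m creep 'ROWS' [OPENING] [FORCE]. ROWS is text: rows parted by semicolons, each of 6 numbers parted by spaces: the shift along the tool's x, y, z in m, then the turn, a rotation vector about the tool's x, y, z in rad. In form: x y z wx wy wz; .... A call has 1 to 10 rows; each row is the pose to reach, as a shift and turn from the pose commanded when the call began, along the tool's axes at that moment; what a row does not reach only later rows make up. A row lasts 1/12 s, in which the tool goes at most 41.7 mm and 7.16 degrees, less where a joint would pass 70% of its speed; a pose out of reach is approached as far as the arm can. A call with a gripper value outside its range is refused whole. OPENING is the closure in counts, from 0 (fully open) to 255 (shut), set as the call begins (- or left out, the last holds). The fingers move at their own pace and stop on an object; FORCE is the grip in N (left out, the last holds). Time passes only in rows, so rows that repeat a pose let the fingers close. It gives the time, the measured TCP pose, the force and the opening at its end, in the units of the state.
- robot.get_state(): the state, without advancing time (a new reading comes with each control period).
- robot.grab_frame(name): name is "scene" or "side" or "wrist"; returns the picture (384x512x3 uint8, red, green, blue); there is no depth.
- robot.camera_info(name): a dict with "mtx" (3x3 intrinsics, pixels), "world_from_camera" (4x4, takes a point from camera to world coordinates). Camera axes: x right, y up, looking along -z (the intrinsics and any distortion apply to the point x, -y, -z); pixel columns grow to the right and rows downward; lengths in m; the calibration is good to about 2 mm. A picture is of the moment at which its call begins: read the wrist's pose just before it. camera_info takes no time and is no camera call; for the wrist camera it gives the pose at the moment of the call.
- robot.job_done(): hands the job in, once; it reports no verdict.
The state is a dict: "clock": time; "q": joint angles; "joint_vel": joint speeds; "joint_efforts": joint torques, N m; "position": TCP position; "ee_rot": TCP orientation; "ft_force": force on the tool from outside, world axes, zero at the start; "moment": the same for the moment, N m; "opening": finger opening in m.
Only numpy, scipy, OpenCV 4.12 (cv2) and the standard library are available. Lean on these libraries where they do the work, as an engineer would, in place of code of your own. Each camera call takes 0.05 s, during which the arm holds its last target.

## Task

Push the rim of the revolving pastry stand round with the fingertips until the ring doughnut stands at the front, straight behind the ticket holder, then let the tray come to rest and take the hand away. Touch no pastry, let none slide or lift off the tray, and leave everything else on the counter where it is.

Things in the scene. Friction and masses are not known exactly. Their poses are not given: they have to be found in the camera images.
- stand: Aluminium pedestal of the revolving stand, fixed: round foot 210 mm across and a column; a flat bar on the counter leads to the ticket holder at its front. Origin on the tray's turning axis at counter height; z up; +x points to the ticket holder: the front, the customers' side (away from the robot, up to 30 degrees to either side). Place and yaw vary.
- ticket (a point): Foot of the ticket holder, 195 mm in front of the turning axis. The holder is an upright plate with a paper ticket (a ring is drawn on it), 96 mm wide, 60 mm high, leaning back to the tray.
- tray: White flower-shaped tray, turning either way without stops. Origin on the axis at its underside, 70 mm above the counter; 18 mm thick, top at 88 mm. A disc of radius 120 mm joined with six round lobes of radius 58 mm centred 95 mm from the axis (reach 153 mm), the first along the tray's +x, then every 60 degrees. A loose pastry lies on each lobe. A flat 28 mm cap marks the centre.
- notch (a point): One of the six notches between lobes (30 degrees from the tray's +x, then every 60), at tray top height, 140 mm from the axis. Notches reach in to 120 mm, open above and below, 27 mm wide at 130 mm and 57 mm at 140 mm: a fingertip in one can push a lobe sideways. About 1 N turns the tray; bearing drag 0.06 N m stops it within a few degrees once the push ends.
- doughnut: The ring doughnut, to be brought to the front: the only pastry with a hole through it. 85 mm across, hole 27 mm, 29 mm high, about 60 g. Origin at the centre of its underside.
- scored_bun: Round flattish bun with a ridged top, 80 mm across, 36 mm high. Origin at the centre of its underside, as for all pastries. All pastries have the same baked brown.
- roll: Small oblong roll, 84 by 38 mm, 38 mm high, long side along its x.
- square_puff: Square pastry with a raised border, 66 by 66 mm, 28 mm high.
- muffin: Muffin in a paper case, 76 mm across, 42 mm high.
- bun: Plain round domed bun, 80 mm across, 41 mm high.
- tongs: Steel pastry tongs lying on the counter to one side of the stand, 210 by 38 mm, 22 mm high, along their x. Origin near the middle of the underside. To be left alone.
- jar: Glass jar with a steel lid standing near the stand on the other side, 80 mm across, 110 mm high. Origin at the centre of the underside. To be left alone.
- mug: White mug, 80 mm across, 90 mm high, origin under its centre. To be left alone.
- box: Cardboard pastry box, 154 by 114 mm, 74 mm high, origin under its centre. To be left alone.
- bowl: Small white bowl, 110 mm across, 45 mm high, origin under its centre. To be left alone.
- loaf: Bread loaf, 230 by 85 mm, 98 mm high, long side along its x, origin under its centre. To be left alone.
Things that resemble listed ones, but are neither listed nor needed, are in the scene too. Leave any red look-alike of the doughnut alone.

How it is judged:
By the outcome, as a careful person would: the job done as asked, in the order asked, and still so for the second after the job is handed in, with the robot touching nothing.
It also fails if it takes over 48 s, if anything falls off the work surface, if the arm or the gripper's body presses on something with over 40 N, if the wrist force passes 120 N, or if a joint passes its speed limit or range.

## Working session

There is one attempt and no reset: what is moved stays moved. The work goes in short steps, Python scripts to look and compute and a shell command to move; the robot and the scene stay as the last step left them, time stands still between calls to the robot, and variables do not carry over. Pictures are saved under pics/ and viewed, and the job is handed in when it is done.

```bash
ls; mkdir -p pics
python3 - <<'E'
from plant import robot
import cv2,json
for n in ["scene","side","wrist"]:
    i=robot.camera_info(n); print(n,i["mtx"],i["world_from_camera"],[k for k in i])
    cv2.imwrite(f"pics/{n}0.png",robot.grab_frame(n)[:,:,::-1])
print(robot.get_state())
E
```

```text
pics
scene [[409.32443441   0.         252.44493966]
 [  0.         409.32443441 189.54468117]
 [  0.           0.           1.        ]] [[ 0.85751972 -0.38285433  0.34363133  1.0537793 ]
 [ 0.51441653  0.64586492 -0.56412245 -0.79188206]
 [-0.0059627   0.66051576  0.7507885   1.11214497]
 [ 0.          0.          0.          1.        ]] ['mtx', 'world_from_camera']
side [[380.99156018   0.         258.18748706]
 [  0.         380.99156018 193.84167736]
 [  0.           0.           1.        ]] [[ 0.94316226  0.17795934 -0.2806696   0.28733375]
 [-0.33233081  0.50780832 -0.79478736 -0.82625822]
 [ 0.00108652  0.8428886   0.53808701  0.64725576]
 [ 0.          0.          0.          1.        ]] ['mtx', 'world_from_camera']
wrist [[288.71599892   0.         256.94719225]
 [  0.         288.71599892 191.94396629]
 [  0.           0.           1.        ]] [[ 0.29562718 -0.92264428 -0.2476532   0.1453281 ]
 [ 0.95530156  0.28501226  0.07852991  0.71302639]
 [-0.00187097 -0.25979906  0.96566089  0.38334245]
 [ 0.          0.          0.          1.        ]] ['mtx', 'world_from_camera']
{'clock': 0.15, 'q': array([-1.34767214,  0.59999342, -0.00253958,  1.59994495,  0.00182362,
        0.94287373, -0.07976225]), 'joint_vel': array([ 0.00076814, -0.00273458,  0.00124123, -0.00341306, -0.00056463,
        0.00207087, -0.00139657]), 'joint_efforts': array([ 1.94190514e-03, -7.65583491e+01,  1.49899799e+00, -2.52563685e+01,
       -5.22343302e-02,  1.48136762e-02,  7.50038248e-05]), 'position': array([0.21403966, 0.69230462, 0.2179212 ]), 'ee_rot': array([-0.42003987,  0.56936065,  0.41945377,  0.56872971]), 'ft_force': array([ 0.10421895,  0.1709812 , -0.08156477]), 'moment': array([ 0.03817343, -0.00225773,  0.0745552 ]), 'opening': 0.09291727871078707}
```

View pics/scene0.png

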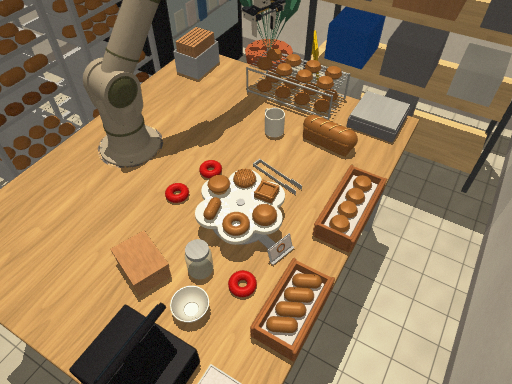

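View pics/side0.png

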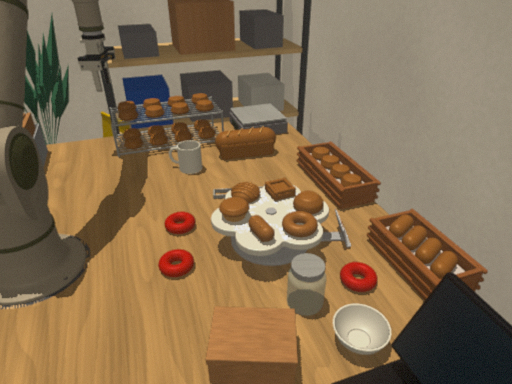

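View pics/wrist0.png

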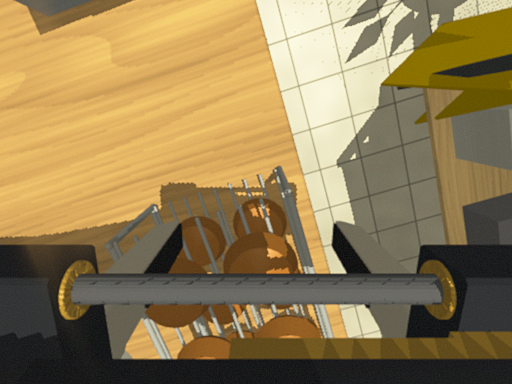

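The scene view shows the tray cap near (240,202), the doughnut at (236,223) and the ticket at (281,248). Next I zoom in to measure.

```bash
cat > h.py <<'E'
import numpy as np
from plant import robot
def ray(info,u,v):
    K=info["mtx"];T=np.array(info["world_from_camera"])
    d=np.linalg.solve(K,[u,v,1.]);d=np.array([d[0],-d[1],-d[2]])
    return T[:3,3],T[:3,:3]@d
def onz(info,u,v,z):
    o,d=ray(info,u,v);return o+d*(z-o[2])/d[2]
def proj(info,p):
    T=np.array(info["world_from_camera"]);c=T[:3,:3].T@(np.asarray(p)-T[:3,3])
    q=info["mtx"]@np.array([c[0],-c[1],-c[2]]);return q[:2]/q[2]
E
python3 - <<'E'
import cv2
a=cv2.imread("pics/scene0.png");cv2.imwrite("pics/sc_z.png",cv2.resize(a[145:285,160:320],None,fx=5,fy=4.2857142,interpolation=cv2.INTER_CUBIC) if 0 else cv2.resize(a[145:285,150:310],None,fx=4,fy=4,interpolation=cv2.INTER_CUBIC))
a=cv2.imread("pics/side0.png");cv2.imwrite("pics/sd_z.png",cv2.resize(a[165:305,200:360],None,fx=4,fy=4,interpolation=cv2.INTER_CUBIC))
E
```

```text
(no output)
```

View pics/sc_z.png

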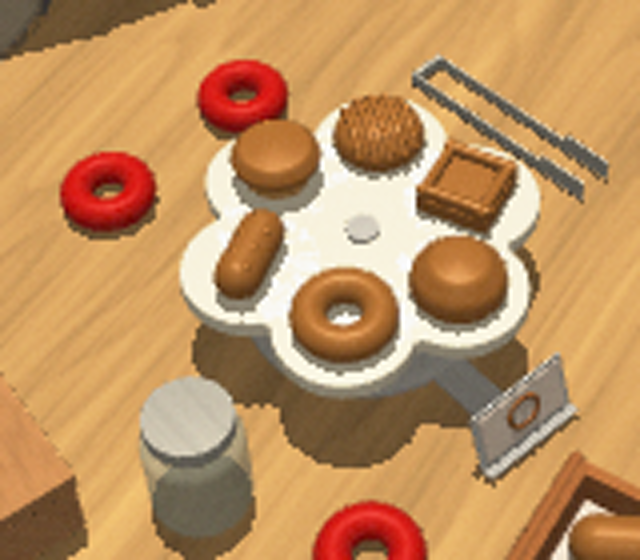

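View pics/sd_z.png

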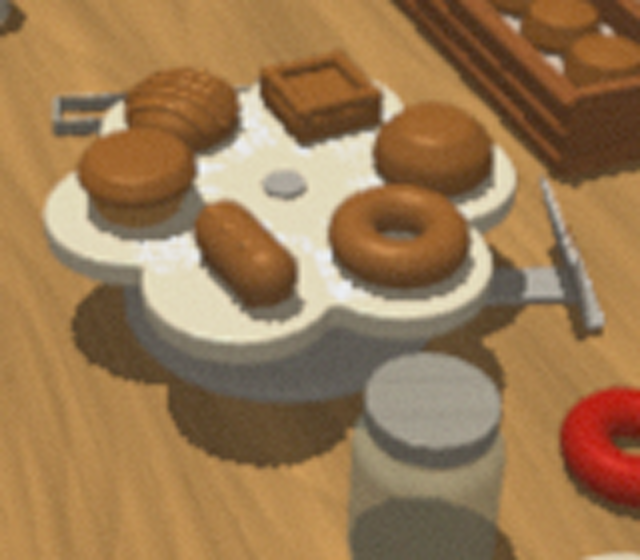

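Run:
```python
from h import *
S=robot.camera_info("scene");D=robot.camera_info("side")
def tri(a,b):
    o1,d1=ray(S,*a);o2,d2=ray(D,*b)
    d1/=np.linalg.norm(d1);d2/=np.linalg.norm(d2)
    t=np.linalg.lstsq(np.c_[d1,-d2],o2-o1,rcond=None)[0]
    p,q=o1+d1*t[0],o2+d2*t[1];return (p+q)/2,np.linalg.norm(p-q)
sc=lambda u,v:(150+u/4-.375,145+v/4-.375); sd=lambda u,v:(200+u/4-.375,165+v/4-.375)
c1=onz(S,*sc(362,228),.09);c2=onz(D,*sd(284,184),.09);print("cap",c1,c2)
C=(c1+c2)/2
# foot bottom corners in scene (z~0)
e1=onz(S,*sc(488,479),0);e2=onz(S,*sc(577,410),0);print("foot",e1,e2,(e1+e2)/2)
f1=onz(D,*sd(600,327),0);print("side foot near",f1)
def pol(p):
    d=p-C;return np.round([np.hypot(d[0],d[1]),np.degrees(np.arctan2(d[1],d[0]))],4)
for n,p in [("foot",(e1+e2)/2),("dnS",onz(S,*sc(345,314),.105)),("dnD",onz(D,*sd(400,232),.105)),
 ("notchS donut-bun",onz(S,*sc(412,352),.088)),("notchS donut-roll",onz(S,*sc(271,323),.088)),("notchS bun-puff",onz(S,*sc(513,245),.088)),("roll-muffin",onz(S,*sc(212,220),.088)),
 ("D donut-roll",onz(D,*sd(330,310),.088)),("D roll-muff",onz(D,*sd(143,268),.088)),
 ("rollS",onz(S,*sc(250,255),.107)),("muffS",onz(S,*sc(276,152),.125)),("puff",onz(S,*sc(467,185),.1)),("bunS",onz(S,*sc(459,275),.11)),("jar",onz(S,*sc(187,417),.11)),("jarD",onz(D,*sd(433,395),.11))]:
    print(n,np.round(p,3),pol(p))
print("ring", tri(sc(524,411),sd(566,245)))
for n,u,v in [("red1",210,169),("red2",177,192),("red3",242,284)]:
    p=onz(S,u,v,.015);print(n,p.round(3),pol(p))
for t in [(438,60),(605,165),(415,80),(580,198)]:print("tong",onz(S,*sc(*t),.02).round(3))
print("mug",onz(S,275,117,.07))
```

```text
cap [ 0.57842313 -0.08898152  0.09      ] [ 0.58149079 -0.08842513  0.09      ]
foot [ 0.75596561 -0.1921261   0.        ] [ 0.78640841 -0.09989715  0.        ] [ 0.77118701 -0.14601163  0.        ]
side foot near [ 0.76481202 -0.18794837  0.        ]
foot [ 0.771 -0.146  0.   ] [  0.1996 -16.6826]
dnS [ 0.62  -0.178  0.105] [  0.0979 -66.1296]
dnD [ 0.621 -0.177  0.105] [  0.0973 -65.2857]
notchS donut-bun [ 0.676 -0.172  0.088] [  0.1269 -41.1281]
notchS donut-roll [ 0.568 -0.204  0.088] [  0.1164 -96.076 ]
notchS bun-puff [ 0.691 -0.041  0.088] [ 0.1214 23.3145]
roll-muffin [ 0.468 -0.143  0.088] [ 1.247000e-01 -1.542363e+02]
D donut-roll [ 0.563 -0.211  0.088] [  0.1234 -98.0918]
D roll-muff [ 0.473 -0.139  0.088] [ 1.180000e-01 -1.548998e+02]
rollS [ 0.525 -0.169  0.107] [ 9.720000e-02 -1.242955e+02]
muffS [ 0.492 -0.081  0.125] [8.880000e-02 1.747944e+02]
puff [ 0.633 -0.013  0.1  ] [ 0.0923 55.034 ]
bunS [ 0.678 -0.104  0.11 ] [ 0.0989 -9.1598]
jar [ 0.573 -0.318  0.11 ] [  0.2292 -91.7011]
jarD [ 0.576 -0.315  0.11 ] [  0.226 -91.101]
ring (array([ 0.76006706, -0.14422269,  0.03631485]), np.float64(0.0002811966507051146))
red1 [0.363 0.039 0.015] [  0.2523 149.5184]
red2 [ 0.327 -0.114  0.015] [   0.2545 -174.223 ]
red3 [ 0.717 -0.304  0.015] [  0.2548 -57.4576]
tong [0.498 0.171 0.02 ]
tong [0.694 0.132 0.02 ]
tong [0.493 0.137 0.02 ]
tong [0.693 0.086 0.02 ]
mug [0.45511824 0.37005267 0.07      ]
```

```bash
cat >> h.py <<'E'
from scipy.spatial.transform import Rotation as R
C=np.array([.580,-.0887])
def goal(r,adeg,z,jaw):
    "rel row to tcp at polar (r,a), height z, tool down, jaw axis at world angle jaw (deg, mod 180)"
    s=robot.get_state();p=np.array(s["position"]);A=R.from_quat(s["ee_rot"])
    a=np.radians(adeg);t=np.array([C[0]+r*np.cos(a),C[1]+r*np.sin(a),z])
    best=None
    for j in (jaw,jaw+180):
        j=np.radians(j);zt=np.array([np.cos(j),np.sin(j),0]);xt=np.array([0,0,-1.])
        B=R.from_matrix(np.c_[xt,np.cross(zt,xt),zt])
        w=(A.inv()*B).as_rotvec()
        if best is None or np.linalg.norm(w)<np.linalg.norm(best):best=w
    return np.round(A.inv().apply(t-p),4),np.round(best,3),t.round(3)
E
python3 - <<'E'
from h import *
s=robot.get_state();print(R.from_quat(s["ee_rot"]).as_matrix().round(3))
print(goal(.15,-157,.22,23)); print(goal(.15,-108,.22,72))
E
```

```text
[[-0.    -0.955  0.295]
 [-0.001  0.295  0.955]
 [-1.    -0.    -0.001]]
(array([-0.0011, -0.4656, -0.7349]), array([ 0.87 , -0.001,  0.001]), array([ 0.442, -0.147,  0.22 ]))
(array([-0.001 , -0.5781, -0.7881]), array([ 0.014, -0.001,  0.   ]), array([ 0.534, -0.231,  0.22 ]))
```

```bash
R='0 -0.289 -0.238 0 0 0'; unset R; python3 -m creep '0 -0.289 -0.238 0 0 0;0 -0.289 -0.238 0 0 0;0 -0.289 -0.238 0 0 0;0 -0.289 -0.238 0 0 0;0 -0.289 -0.238 0 0 0;0 -0.289 -0.238 0 0 0;0 -0.289 -0.238 0 0 0;0 -0.289 -0.238 0 0 0;0 -0.289 -0.238 0 0 0;0 -0.289 -0.238 0 0 0' 255 20
python3 - <<'E'
from h import *
C[:]=[.46,.08]
print(goal(0,0,.22,50))
E
```

```text
clock: 0.98
position: [0.425, 0.3716, 0.2187]
ee_rot: [-0.418, 0.571, 0.415, 0.571]
ft_force: [0.7, -0.7, 0.4]
opening: 0.031
(array([-1.000e-04, -1.223e-01, -2.670e-01]), array([ 0.388, -0.003,  0.004]), array([0.46, 0.08, 0.22]))
```

```bash
python3 -m creep '0 -0.122 -0.267 0.39 0 0;0 -0.122 -0.267 0.39 0 0;0 -0.122 -0.267 0.39 0 0;0 -0.122 -0.267 0.39 0 0;0 -0.122 -0.267 0.39 0 0;0 -0.122 -0.267 0.39 0 0;0 -0.122 -0.267 0.39 0 0;0 -0.122 -0.267 0.39 0 0;0 -0.122 -0.267 0.39 0 0;0 -0.122 -0.267 0.39 0 0'
python3 - <<'E'
from h import *
print(goal(.155,-157,.17,23))
E
```

```text
clock: 1.82
position: [0.4578, 0.0893, 0.2187]
ee_rot: [-0.301, 0.64, 0.301, 0.64]
ft_force: [0.1, 0.6, -0.7]
opening: 0.0006
(array([ 0.0486, -0.1362, -0.197 ]), array([ 0.479,  0.   , -0.   ]), array([ 0.437, -0.149,  0.17 ]))
```

```bash
python3 -m creep '0 -0.13 -0.187 0.48 0 0;0 -0.13 -0.187 0.48 0 0;0 -0.13 -0.187 0.48 0 0;0 -0.13 -0.187 0.48 0 0;0 -0.13 -0.187 0.48 0 0;0 -0.13 -0.187 0.48 0 0;0.045 -0.13 -0.187 0.48 0 0;0.045 -0.13 -0.187 0.48 0 0;0.045 -0.13 -0.187 0.48 0 0;0.045 -0.13 -0.187 0.48 0 0'
python3 - <<'E'
from h import *
import cv2
print(goal(.150,-157,.072,23))
for n in ("wrist","side","scene"):
    cv2.imwrite(f"pics/{n}1.png",robot.grab_frame(n)[:,:,::-1])
E
```

```text
clock: 2.65
position: [0.4392, -0.1365, 0.1739]
ee_rot: [-0.141, 0.693, 0.142, 0.692]
ft_force: [0.4, -0.0, -0.1]
opening: 0.0006
(array([ 0.1019, -0.0111, -0.0016]), array([ 0.002, -0.001, -0.001]), array([ 0.442, -0.147,  0.072]))
```

View pics/wrist1.png

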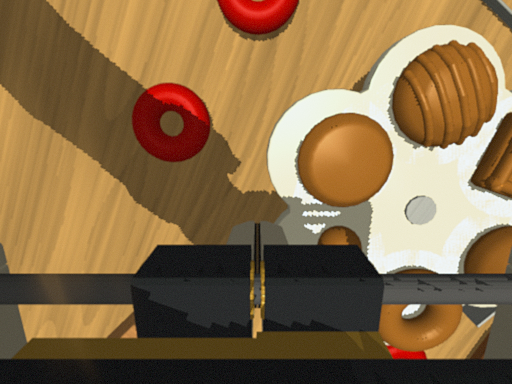

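View pics/side1.png

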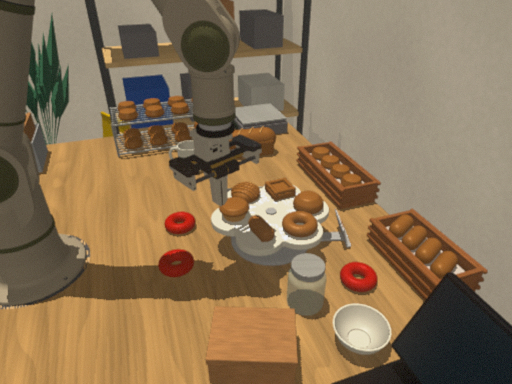

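Run:
```python
from h import *
W=robot.camera_info("wrist")
c=onz(W,420.5,210,.09);print(c)
for uv,z in [((369,98),.088),((404,305),.105)]:
    p=onz(W,*uv,z);d=p[:2]-C;print(p.round(3),np.hypot(*d),np.degrees(np.arctan2(d[1],d[0])))
print(robot.get_state()["position"])
```

```text
[ 0.58221194 -0.0909255   0.09      ]
[ 0.492 -0.023  0.088] 0.10943256622458457 143.2555078494177
[ 0.608 -0.177  0.105] 0.09282110739810842 -72.74231273098674
[ 0.43980191 -0.13715271  0.17476102]
```

```bash
python3 -m creep '0 -0.011 -0.003 0 0 0;0 -0.011 -0.003 0 0 0;0.03 -0.011 -0.003 0 0 0;0.06 -0.011 -0.003 0 0 0;0.08 -0.011 -0.003 0 0 0;0.1 -0.011 -0.003 0 0 0;0.1 -0.011 -0.003 0 0 0;0.1 -0.011 -0.003 0 0 0'
python3 - <<'E'
from h import *
import cv2
p=robot.get_state()["position"];d=p[:2]-C;print(p,np.hypot(*d),np.degrees(np.arctan2(d[1],d[0])))
a=robot.grab_frame("scene")[:,:,::-1];cv2.imwrite("pics/sc2.png",cv2.resize(a[145:285,150:310],None,fx=4,fy=4,interpolation=cv2.INTER_CUBIC))
a=robot.grab_frame("side")[:,:,::-1];cv2.imwrite("pics/sd2.png",cv2.resize(a[165:305,200:360],None,fx=4,fy=4,interpolation=cv2.INTER_CUBIC))
E
```

```text
clock: 3.47
position: [0.4401, -0.1498, 0.0735]
ee_rot: [-0.14, 0.694, 0.141, 0.692]
ft_force: [-0.2, 0.4, 0.4]
opening: 0.0007
[ 0.44012931 -0.14979199  0.07345767] 0.15263040460141855 -156.40550734864016
```

View pics/sc2.png

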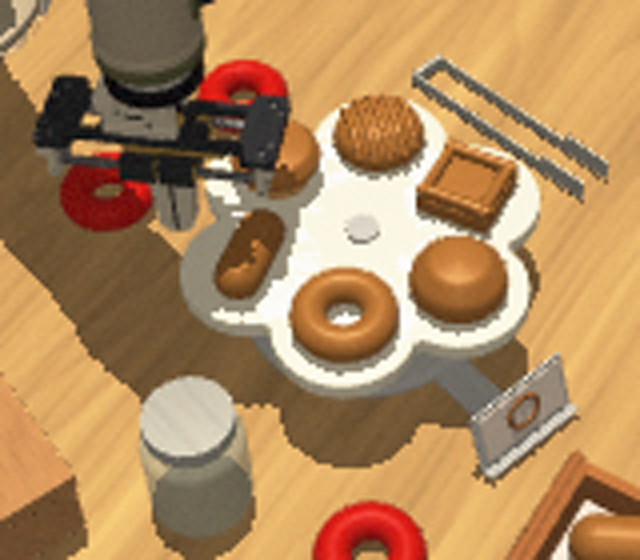

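View pics/sd2.png

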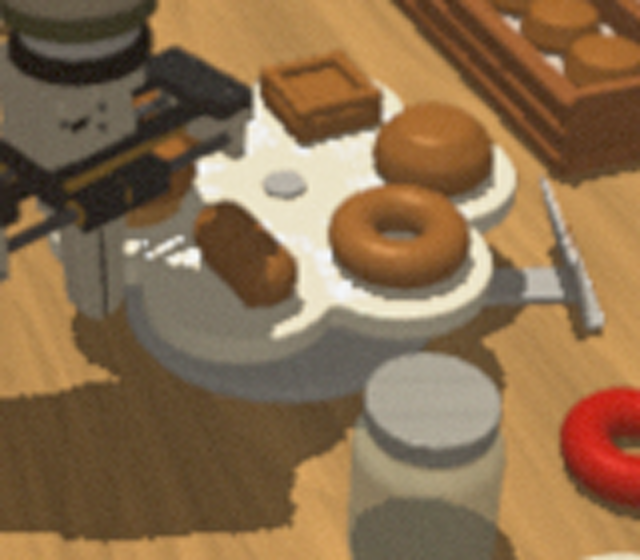

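```bash
sed -i 's/^C=np.array.*/C=np.array([.5805,-.0895])/' h.py
cat > arc.py <<'E'
from h import *
import sys
r=float(sys.argv[1])
s=robot.get_state();d=s["position"][:2]-C;print(np.hypot(*d),np.degrees(np.arctan2(d[1],d[0])),s["ft_force"].round(1))
for a in map(float,sys.argv[2:]):
    g=goal(r,a,.0735,a+180);print(a,g[0].round(3),g[1].round(3))
E
python3 arc.py .146 -156 -155 -154 -152.5 -151 -149.5 -148 -146.5 -145 -143.5
```

```text
0.15209557327358486 -156.6112264395017 [-0.3 -0.2 -1.2]
-156.0 [ 0.001 -0.002  0.006] [-0.018  0.001  0.001]
-155.0 [ 0.001 -0.004  0.006] [-0.036  0.001  0.001]
-154.0 [ 0.001 -0.007  0.006] [-0.053  0.001  0.001]
-152.5 [ 0.001 -0.01   0.007] [-0.079  0.001  0.001]
-151.0 [ 0.001 -0.014  0.007] [-0.106  0.001  0.001]
-149.5 [ 0.001 -0.018  0.007] [-0.132  0.001  0.001]
-148.0 [ 0.001 -0.022  0.008] [-0.158  0.001  0.001]
-146.5 [ 0.001 -0.026  0.009] [-0.184  0.001  0.001]
-145.0 [ 0.001 -0.029  0.009] [-0.21   0.001  0.001]
-143.5 [ 0.001 -0.033  0.01 ] [-0.237  0.001  0.001]
```

```bash
python3 -m creep '0 -0.002 0.006 -0.018 0 0;0 -0.004 0.006 -0.036 0 0;0 -0.007 0.006 -0.053 0 0;0 -0.01 0.007 -0.079 0 0;0 -0.014 0.007 -0.106 0 0;0 -0.018 0.007 -0.132 0 0;0 -0.022 0.008 -0.158 0 0;0 -0.026 0.009 -0.184 0 0;0 -0.029 0.009 -0.21 0 0;0 -0.033 0.01 -0.237 0 0'
python3 arc.py .146 -142 -140.5 -139 -137.5 -136 -134.5 -133 -131.5 -130 -128.5
```

```text
clock: 4.4
position: [0.4625, -0.1763, 0.0736]
ee_rot: [-0.222, 0.671, 0.223, 0.671]
ft_force: [-1.3, 0.7, 0.9]
opening: 0.0006
0.1464874047259587 -143.68197990769386 [-1.3  0.7  0.9]
-142.0 [ 0.    -0.004  0.   ] [-0.023 -0.    -0.   ]
-140.5 [ 0.    -0.008  0.001] [-0.049 -0.    -0.   ]
-139.0 [ 0.    -0.012  0.001] [-0.075 -0.    -0.   ]
-137.5 [ 0.    -0.016  0.001] [-0.101 -0.    -0.   ]
-136.0 [ 0.    -0.02   0.002] [-0.128 -0.    -0.   ]
-134.5 [ 0.    -0.023  0.002] [-0.154 -0.    -0.   ]
-133.0 [ 0.    -0.027  0.003] [-0.18 -0.   -0.  ]
-131.5 [ 0.    -0.031  0.004] [-0.206 -0.    -0.   ]
-130.0 [ 0.    -0.035  0.004] [-0.232 -0.    -0.   ]
-128.5 [ 0.    -0.038  0.005] [-0.258 -0.    -0.   ]
```

```bash
python3 -m creep '0 -0.004 0 -0.023 0 0;0 -0.008 0.001 -0.049 0 0;0 -0.012 0.001 -0.075 0 0;0 -0.016 0.001 -0.101 0 0;0 -0.02 0.002 -0.128 0 0;0 -0.023 0.002 -0.154 0 0;0 -0.027 0.003 -0.18 0 0;0 -0.031 0.004 -0.206 0 0;0 -0.035 0.004 -0.232 0 0;0 -0.038 0.005 -0.258 0 0'
python3 arc.py .146 -127 -125.5 -124 -122.5 -121 -119.5 -118 -117
python3 - <<'E'
from h import *
import cv2
a=robot.grab_frame("scene")[:,:,::-1];cv2.imwrite("pics/sc3.png",cv2.resize(a[145:285,150:310],None,fx=4,fy=4,interpolation=cv2.INTER_CUBIC))
E
```

```text
clock: 5.23
position: [0.4898, -0.2039, 0.0737]
ee_rot: [-0.307, 0.637, 0.307, 0.637]
ft_force: [-2.2, -1.8, 0.2]
opening: 0.0003
0.14599829052990762 -128.39945491945312 [-2.2 -1.8  0.2]
-127.0 [ 0.    -0.004  0.   ] [-0.026  0.     0.001]
-125.5 [ 0.    -0.007  0.   ] [-0.053  0.     0.001]
-124.0 [ 0.    -0.011  0.   ] [-0.079  0.     0.001]
-122.5 [ 0.    -0.015  0.001] [-0.105  0.     0.001]
-121.0 [ 0.    -0.019  0.001] [-0.131  0.     0.001]
-119.5 [ 0.    -0.023  0.002] [-0.157  0.     0.001]
-118.0 [ 0.    -0.026  0.002] [-0.184  0.     0.001]
-117.0 [ 0.    -0.029  0.003] [-0.201  0.     0.001]
```

View pics/sc3.png

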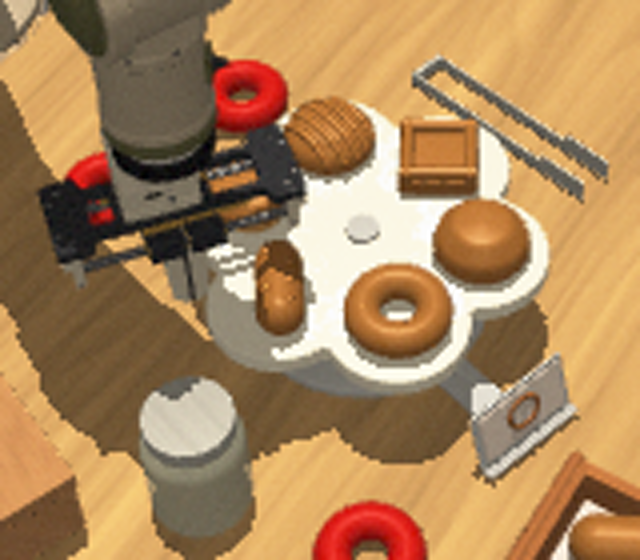

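The tray is turning with the finger, the doughnut has moved to zoom (399,309), and the pastries are riding undisturbed. I carry on.

```bash
python3 -m creep '0 -0.004 0 -0.026 0 0;0 -0.007 0 -0.053 0 0;0 -0.011 0 -0.079 0 0;0 -0.015 0.001 -0.105 0 0;0 -0.019 0.001 -0.131 0 0;0 -0.022 0.002 -0.155 0 0;0 -0.025 0.002 -0.175 0 0;0 -0.027 0.002 -0.19 0 0;0 -0.027 0.002 -0.19 0 0'
python3 arc.py .146 -116.5 -115.5 -114.5 -113.5 -112.5 -111.5 -110.5 -109.5 -108.5 -107.5
python3 - <<'E'
from h import *
import cv2
a=robot.grab_frame("scene")[:,:,::-1];cv2.imwrite("pics/sc4.png",cv2.resize(a[145:285,150:310],None,fx=4,fy=4,interpolation=cv2.INTER_CUBIC))
E
```

```text
clock: 6.03
position: [0.5121, -0.219, 0.0736]
ee_rot: [-0.366, 0.605, 0.366, 0.605]
ft_force: [-0.8, -0.5, 0.0]
opening: 0.0007
0.14648226267884035 -117.83757456897892 [-0.8 -0.5  0. ]
-116.5 [ 0.    -0.003  0.   ] [-0.021  0.     0.001]
-115.5 [ 0.    -0.006  0.001] [-0.039  0.     0.001]
-114.5 [ 0.    -0.008  0.001] [-0.056  0.     0.001]
-113.5 [ 0.    -0.011  0.001] [-0.073  0.     0.001]
-112.5 [ 0.    -0.014  0.001] [-0.091  0.     0.001]
-111.5 [ 0.    -0.016  0.001] [-0.108  0.     0.001]
-110.5 [ 0.    -0.019  0.002] [-0.126  0.     0.001]
-109.5 [ 0.    -0.021  0.002] [-0.143  0.     0.001]
-108.5 [ 0.    -0.024  0.002] [-0.161  0.     0.001]
-107.5 [ 0.    -0.026  0.003] [-0.178  0.     0.001]
```

View pics/sc4.png

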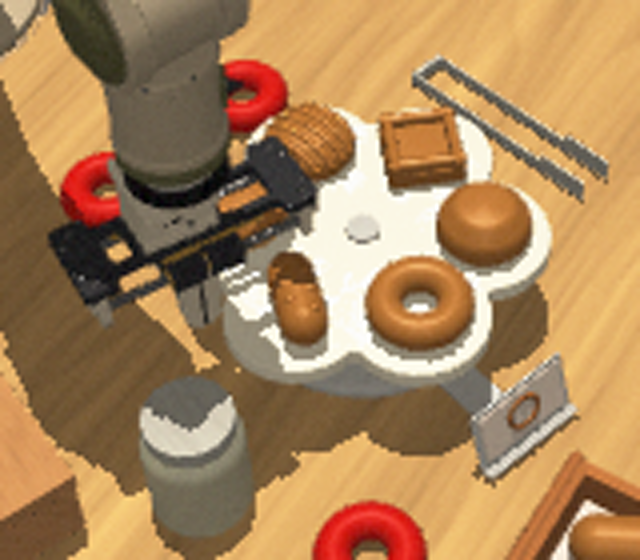

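```bash
cat > dn.py <<'E'
from h import *
import cv2,sys
S=robot.camera_info("scene");D=robot.camera_info("side")
for n,I in (("scene",S),("side",D)):
    a=robot.grab_frame(n)[:,:,::-1]
    hsv=cv2.cvtColor(a,cv2.COLOR_BGR2HSV)
    # rough: print cap-based angle using given pixel args
    cv2.imwrite(f"pics/{n}_{sys.argv[1]}.png",cv2.resize(a[145:285,150:310] if n=="scene" else a[165:305,200:360],None,fx=4,fy=4,interpolation=cv2.INTER_CUBIC))
E
cat > ang.py <<'E'
from h import *
import sys
S=robot.camera_info("scene");D=robot.camera_info("side")
v=list(map(float,sys.argv[1:]))
p=onz(S,150+v[0]/4-.375,145+v[1]/4-.375,.105)
def f(p):
    d=p[:2]-C;print(p.round(4),np.hypot(*d),np.degrees(np.arctan2(d[1],d[0])))
f(p)
if len(v)>2:f(onz(D,200+v[2]/4-.375,165+v[3]/4-.375,.105))
E
python3 ang.py 419 302
```

```text
[ 0.6624 -0.1395  0.105 ] 0.09592229226588336 -31.427844247609098
```

```bash
python3 -m creep '0 -0.003 0 -0.021 0 0;0 -0.006 0.001 -0.039 0 0;0 -0.008 0.001 -0.056 0 0;0 -0.011 0.001 -0.073 0 0;0 -0.014 0.001 -0.091 0 0;0 -0.016 0.001 -0.108 0 0;0 -0.019 0.002 -0.126 0 0;0 -0.021 0.002 -0.143 0 0;0 -0.024 0.002 -0.161 0 0;0 -0.026 0.003 -0.178 0 0'
python3 arc.py .146 -107.5 -107 -106.5 -106 -105.5 -105 -104.5 -104 -103.5
python3 dn.py 5
```

```text
clock: 6.92
position: [0.5363, -0.2285, 0.0737]
ee_rot: [-0.418, 0.57, 0.418, 0.57]
ft_force: [-0.5, -3.0, -0.6]
opening: 0.0001
0.14588189197402018 -107.62927509868317 [-0.5 -3.  -0.6]
-107.5 [ 0. -0. -0.] [ 0. -0.  0.]
-107.0 [ 0.    -0.002 -0.   ] [-0.008 -0.     0.   ]
-106.5 [ 0.    -0.003 -0.   ] [-0.017 -0.     0.   ]
-106.0 [ 0.    -0.004 -0.   ] [-0.026 -0.     0.   ]
-105.5 [ 0.    -0.005 -0.   ] [-0.035 -0.     0.   ]
-105.0 [ 0.    -0.007  0.   ] [-0.043 -0.     0.   ]
-104.5 [ 0.    -0.008  0.   ] [-0.052 -0.     0.   ]
-104.0 [ 0.    -0.009  0.   ] [-0.061 -0.     0.   ]
-103.5 [ 0.   -0.01  0.  ] [-0.07 -0.    0.  ]
```

View pics/scene_5.png

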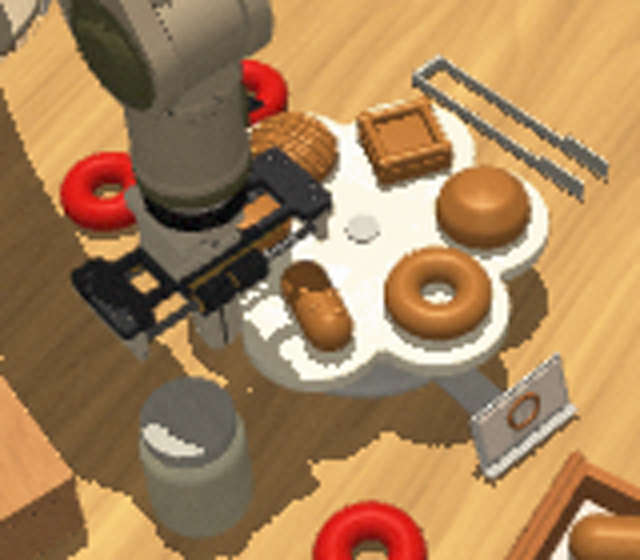

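View pics/side_5.png

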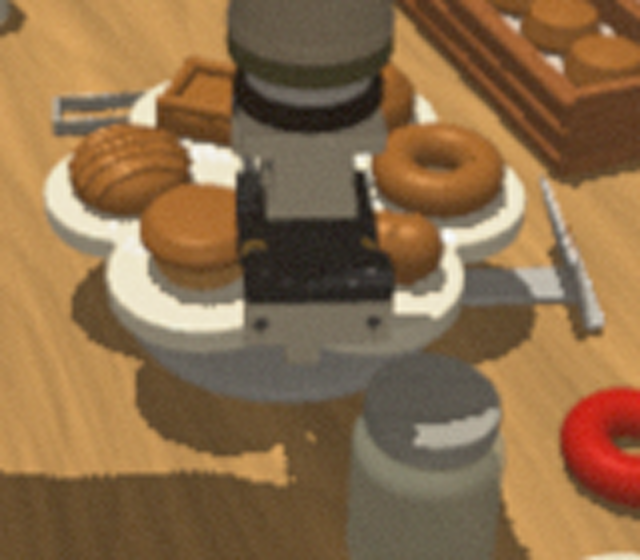

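```bash
python3 ang.py 438 294 438 168
```

```text
[ 0.671  -0.1254  0.105 ] 0.09736983284346307 -21.63524639448835
[ 0.6712 -0.124   0.105 ] 0.09700084639356027 -20.822318204904168
```

```bash
python3 -m creep '0 -0.002 0 -0.009 0 0;0 -0.003 0 -0.018 0 0;0 -0.004 0 -0.027 0 0;0 -0.005 0 -0.036 0 0;0 -0.006 0 -0.044 0 0;0 -0.007 0 -0.052 0 0;0 -0.008 0 -0.06 0 0;0 -0.009 0 -0.068 0 0;0 -0.01 0 -0.07 0 0;0 -0.01 0 -0.07 0 0'
python3 arc.py .146 -107.5
python3 dn.py 6
```

```text
clock: 7.85
position: [0.5459, -0.2312, 0.0737]
ee_rot: [-0.438, 0.555, 0.437, 0.556]
ft_force: [-0.1, -0.3, -0.6]
opening: 0.0005
0.14590935362028892 -103.73734404456778 [-0.1 -0.3 -0.6]
-107.5 [0.   0.01 0.  ] [0.069 0.    0.   ]
```

View pics/scene_6.png

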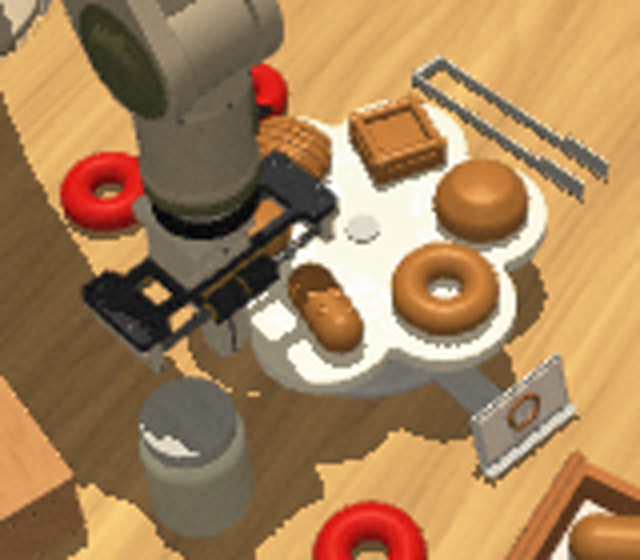

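View pics/side_6.png

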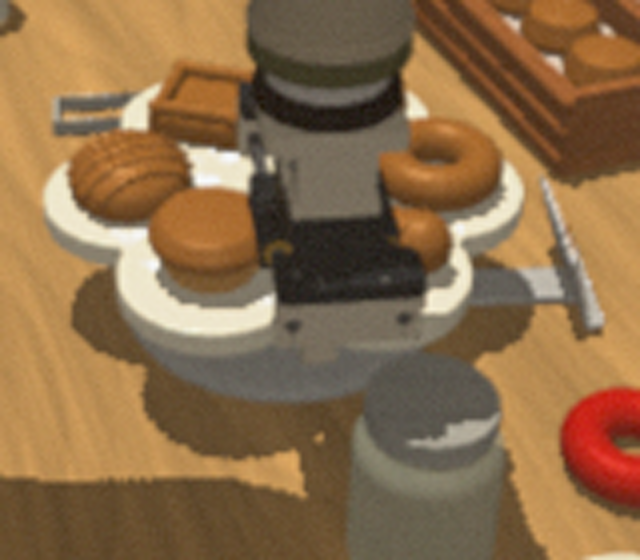

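```bash
python3 ang.py 445 289 441 163
python3 - <<'E'
from h import *
S=robot.camera_info("scene")
# plate top corners (z~.058), front angle check; bar edges
for t,z in [((472,424),.058),((558,357),.058),((488,479),0),((577,410),0)]:
    print(t,onz(S,150+t[0]/4-.375,145+t[1]/4-.375,z).round(4))
E
```

```text
[ 0.6732 -0.1184  0.105 ] 0.09712789289108884 -17.338395513141943
[ 0.6754 -0.1196  0.105 ] 0.09954585721938929 -17.574690149561942
(472, 424) [ 0.7378 -0.1878  0.058 ]
(558, 357) [ 0.7651 -0.0998  0.058 ]
(488, 479) [ 0.756  -0.1921  0.    ]
(577, 410) [ 0.7864 -0.0999  0.    ]
```

The doughnut is at −17.5° and the front is at about −17.2°, so it's aligned. I back off and lift.

```bash
python3 -m creep '0 0.002 -0.001 0 0 0;0 0.004 -0.004 0 0 0;0 0.004 -0.008 0 0 0;0 0.004 -0.008 0 0 0;-0.015 0.004 -0.008 0 0 0;-0.04 0.004 -0.008 0 0 0;-0.08 0.004 -0.008 0 0 0;-0.12 0.004 -0.008 0 0 0;-0.15 0.004 -0.008 0 0 0;-0.15 0.004 -0.008 0 0 0'
python3 - <<'E'
from h import *
C[:]=[.46,-.06]
print(goal(0,0,.24,40))
E
```

```text
clock: 8.78
position: [0.5423, -0.2394, 0.2299]
ee_rot: [-0.44, 0.554, 0.434, 0.557]
ft_force: [0.7, -0.3, 0.3]
opening: 0.0003
(array([-0.0114,  0.1221,  0.155 ]), array([0.635, 0.002, 0.009]), array([ 0.46, -0.06,  0.24]))
```

```bash
python3 -m creep '-0.01 0.122 0.155 0.63 0 0;-0.01 0.122 0.155 0.63 0 0;-0.01 0.122 0.155 0.63 0 0;-0.01 0.122 0.155 0.63 0 0;-0.01 0.122 0.155 0.63 0 0;-0.01 0.122 0.155 0.63 0 0;-0.01 0.122 0.155 0.63 0 0;-0.01 0.122 0.155 0.63 0 0'
python3 - <<'E'
from h import *
C[:]=[.45,.2]
print(goal(0,0,.24,60))
E
```

```text
clock: 9.45
position: [0.4579, -0.0592, 0.2336]
ee_rot: [-0.245, 0.663, 0.244, 0.664]
ft_force: [-0.7, -0.5, -0.6]
opening: 0.0004
(array([-0.0065,  0.2023,  0.1623]), array([-0.341,  0.   ,  0.001]), array([0.45, 0.2 , 0.24]))
```

```bash
python3 -m creep '-0.01 0.2 0.165 0 0 0;-0.01 0.2 0.165 0 0 0;-0.01 0.2 0.165 0 0 0;-0.01 0.2 0.165 0 0 0;-0.01 0.2 0.165 0 0 0;-0.01 0.2 0.165 0 0 0;-0.01 0.2 0.165 0 0 0;-0.01 0.2 0.165 0 0 0;-0.01 0.2 0.165 0 0 0'
python3 dn.py 7
```

```text
clock: 10.2
position: [0.4545, 0.1992, 0.2431]
ee_rot: [-0.244, 0.664, 0.244, 0.663]
ft_force: [-0.6, -0.2, 0.0]
opening: 0.0003
```

View pics/scene_7.png

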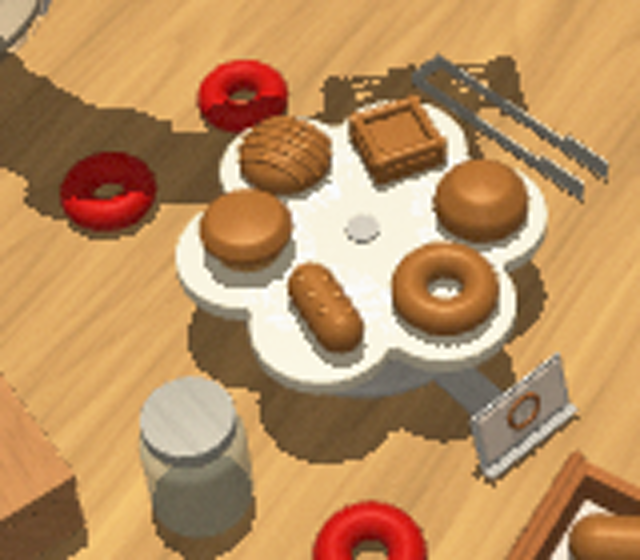

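View pics/side_7.png

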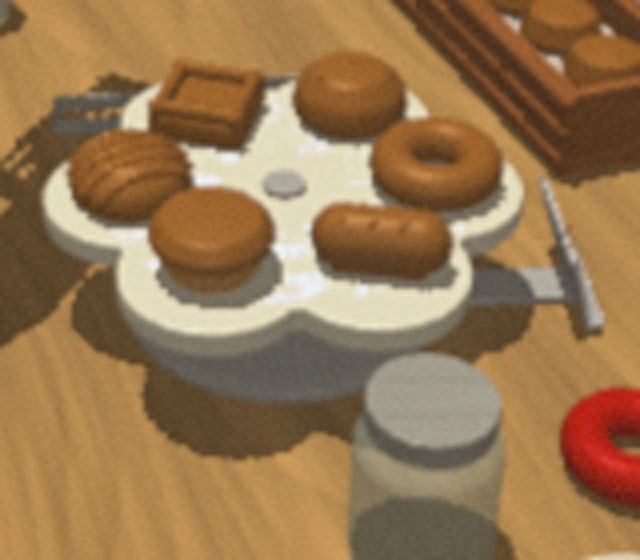

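```bash
python3 ang.py 445 289 436 163; python3 -m creep '-0.01 0 0 0 0 0;-0.01 0 0 0 0 0;-0.01 0 0 0 0 0;-0.01 0 0 0 0 0'; python3 -c "
from plant import robot
print(robot.job_done())"
```

```text
[ 0.6732 -0.1184  0.105 ] 0.09712789289108884 -17.338395513141943
[ 0.6724 -0.1185  0.105 ] 0.09638908647503733 -17.517544407761797
clock: 10.63
position: [0.4541, 0.1999, 0.254]
ee_rot: [-0.244, 0.664, 0.243, 0.664]
ft_force: [-0.1, -0.5, -0.1]
opening: 0.0007
the job is handed in; nothing more can be done
None
```

The ring doughnut now stands at the front, straight behind the ticket holder, and the job is handed in at about 10.6 s of the 48 s allowed. I put the closed fingertips into the notch between the roll and the muffin and turned the tray about 48° counterclockwise. Then I backed off, lifted out and moved the hand away.

**Alignment:** the doughnut is at −17.3° in the scene camera and −17.5° in the side camera. The front direction is about −17.2°. My separate estimates of it from the ticket disagreed a little, running from −16.5° to −18.3°, so the doughnut is within roughly 1° of the front.

**Rest and disturbance:**
- In the scene view the doughnut did not shift after the hand left.
- In the last pictures all six pastries sit on their lobes, and the ticket, jar, tongs and red look-alikes look unmoved. I did not re-check the mug, box, bowl or loaf, but the hand did not come near them.
- The force readings I saw during the push stayed at about 3 N or less.

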